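Bring the desk network back up from the switched power strip

TASK

The desk's network is down: bring it back up in the proper order at the power strip, pressing the white-dot half of each rocker lightly with a fingertip. Switch on the red main switch first, then the green switch in front of the black powerline adapter, and last the green switch in front of the white Wi-Fi extender. Leave the charger's and the night light's switches off, keep all four plug-ins seated in their sockets, and do not pick up or push aside anything else on the desk.

Things in the scene. Friction and masses are not known exactly. Their poses are not given: they have to be found in the camera images.
- strip: White power strip fixed to the desk, 340 (its y) x 90 (its x) x 34 mm high; origin: centre of its underside. Over 25 N on it is too heavy. Five rockers 29 mm to its -x side (towards the robot): red main switch at y +133 mm, green ones at +68, +2, -64, -130. Behind each green one, at x +20 mm, is the socket it switches, all in use; plug fronts are 36+ mm behind the dots.
- main (a joint): Red main switch, 32 mm (strip x) x 26 mm (strip y). Rocker: 0 rad = off (robot-side half, with the white dot, stands up), 0.34 = on (that half is level, 4 mm above the strip). It takes about 3 N down on the dot and stays where it is left; once over, the rubber-mounted switch sinks up to 4 mm, 3 N/mm. On above 0.26, off below 0.08.
- main_dot (a point): The white dot on the robot-side half of the red main rocker, on its face, 11 mm from the pivot line: press here. About 42 mm above the desk when off, 38 mm when on.
- sw1 (a joint): Green switch 1 counted from the red one, 26 (strip x) x 20 mm (strip y). Rocker: 0 rad = off (robot-side half, with the white dot, stands up), 0.34 = on (that half is level, 4 mm above the strip). It takes about 3 N down on the dot and stays where it is left; once over, the rubber-mounted switch sinks up to 4 mm, 3 N/mm. On above 0.26, off below 0.08.
- sw1_dot (a point): The white dot on the robot-side half of green rocker 1, on its face, 9 mm from the pivot line: press here. About 41 mm above the desk when off, 38 mm when on. The plug-in that this rocker switches stands straight behind it, its centre about 58 mm to the strip's +x side.
- sw2 (a joint): Green switch 2 counted from the red one, 26 (strip x) x 20 mm (strip y). Rocker: 0 rad = off (robot-side half, with the white dot, stands up), 0.34 = on (that half is level, 4 mm above the strip). It takes about 3 N down on the dot and stays where it is left; once over, the rubber-mounted switch sinks up to 4 mm, 3 N/mm. On above 0.26, off below 0.08.
- sw2_dot (a point): The white dot on the robot-side half of green rocker 2, on its face, 9 mm from the pivot line: press here. About 41 mm above the desk when off, 38 mm when on. The plug-in that this rocker switches stands straight behind it, its centre about 58 mm to the strip's +x side.
- sw3 (a joint): Green switch 3 counted from the red one, 26 (strip x) x 20 mm (strip y). Rocker: 0 rad = off (robot-side half, with the white dot, stands up), 0.34 = on (that half is level, 4 mm above the strip). It takes about 3 N down on the dot and stays where it is left; once over, the rubber-mounted switch sinks up to 4 mm, 3 N/mm. On above 0.26, off below 0.08.
- sw3_dot (a point): The white dot on the robot-side half of green rocker 3, on its face, 9 mm from the pivot line: press here. About 41 mm above the desk when off, 38 mm when on. The plug-in that this rocker switches stands straight behind it, its centre about 58 mm to the strip's +x side.
- sw4 (a joint): Green switch 4 counted from the red one, 26 (strip x) x 20 mm (strip y). Rocker: 0 rad = off (robot-side half, with the white dot, stands up), 0.34 = on (that half is level, 4 mm above the strip). It takes about 3 N down on the dot and stays where it is left; once over, the rubber-mounted switch sinks up to 4 mm, 3 N/mm. On above 0.26, off below 0.08.
- sw4_dot (a point): The white dot on the robot-side half of green rocker 4, on its face, 9 mm from the pivot line: press here. About 41 mm above the desk when off, 38 mm when on. The plug-in that this rocker switches stands straight behind it, its centre about 58 mm to the strip's +x side.
- powerline: Powerline network adapter: plain black block, 40 x 56 mm, 50 mm high above the strip, three small green lights on top. It sits loosely in one of the four sockets (which one varies) by an 11 mm foot; origin at the centre of the underside of its housing, on the strip's top face, 34 mm above the desk; axes as the strip's.
- extender: Wi-Fi extender: white block, 40 x 50 mm, 46 mm high above the strip, with two short upright antennas (60 mm) at its back and a blue spot on top. It sits loosely in one of the four sockets (which one varies) by an 11 mm foot; origin at the centre of the underside of its housing, on the strip's top face, 34 mm above the desk; axes as the strip's.
- charger: Phone charger: low grey block, 40 x 42 mm, 28 mm high above the strip, two black slots on top. It sits loosely in one of the four sockets (which one varies) by an 11 mm foot; origin at the centre of the underside of its housing, on the strip's top face, 34 mm above the desk; axes as the strip's.
- nightlight: Night light: white disc 45 mm wide with an amber dome, 34 mm high above the strip. It sits loosely in one of the four sockets (which one varies) by an 11 mm foot; origin at the centre of the underside of its housing, on the strip's top face, 34 mm above the desk; axes as the strip's.
- mouse: Bystander on the desk: a white computer mouse, 100 x 60 x 34 mm; origin at the centre of its underside.
- earbuds: Bystander on the desk: a white earbud case, 46 x 60 x 24 mm; origin at the centre of its underside.
- phone: Bystander on the desk: a black phone lying flat, 74 x 156 x 9 mm; origin at the centre of its underside.
- mug: Bystander on the desk: a blue ceramic mug, 76 mm wide and 90 mm high, handle to its +y; origin at the centre of its underside.
- can: Bystander on the desk: a red drink can, 66 mm wide, 120 mm high; origin at the centre of its underside.
Mind the look-alikes: they are no part of the job. Leave any purple look-alike of the nightlight alone. What is shaped like the powerline but purple is not meant.

How it is judged:
By the outcome, as a careful person would: the job done as asked, in the order asked, and still so for the second after the job is handed in, with the robot touching nothing.
It also fails if it takes over 38 s, if anything falls off the work surface, if the arm or the gripper's body presses on something with over 40 N, if the wrist force passes 120 N, or if a joint passes its speed limit or range.

ROBOT

A 7-joint arm with a two-finger parallel gripper is mounted at the origin on the work surface. World frame = base frame: x ahead of the robot, y to its left, z up, the work surface at z = 0. Lengths are in m, angles in rad, forces in N, time in s.
With the tool pointing down it reaches from about 0.425 to 0.8 m from the base axis. Payload 8.3 kg.
Tool frame: the origin (TCP) lies midway between the tips of the shut fingers; the grasp point (between the pads) lies 19 mm behind it; z points along the fingers, y is the line along which they close (so a half turn about z gives the same grasp; the last joint's range is limited). The gripper opens to 85 mm and grips with 20 to 120 N. Pads are 22 mm wide; open, the fingers measure 114 mm over their backs; the gripper's body (76 mm by 85 mm) begins 54 mm behind the grasp point. The pads swing forward as they close: fully open they stand 13 mm farther back than shut.
Start: joints at [1.142, 0.383, 0.016, 1.37, -0.006, 1.388, -0.046], TCP at [0.224, -0.584, 0.231] pointing down, gripper open.
Joint ranges: [-2.95, 2.95], [-0.25, 2.06], [-1.52, 1.56], [0.18, 2.33], [-1.44, 4.58], [0.02, 2.06], [-3.01, 3.01]. Speed limits (rad/s): [2.39, 2.39, 3.01, 3.01, 3.14, 3.14, 3.14].

INTERFACE

Orientations are given as a 3x3 rotation matrix whose columns are the frame's x, y, z axes.
In Python, from cell import robot gives the robot as it stands. Calls block until the motion is done:
- robot.movep(position, orientation): joint-space move of the TCP to a pose.
- robot.line_to(position, rot=None, v=0.15, contact_N=None): straight line of the TCP; rot=None keeps the orientation; v is the mean speed in m/s. With contact_N (N) it stops when the force on the tool has changed by that much, and returns True; else False.
- robot.set_joints(angles): joint-space move.
- robot.gripper_to(opening, grasp_force=None): finger opening in m; grasp_force is the grip in N (None keeps the last); returns when the fingers have stopped.
- robot.dwell(seconds).
- robot.ik(position, orientation): joint angles nearest the present ones, or None.
- robot.state(): the state.
- robot.camera(name): name is "side" or "top"; returns the picture (400x640x3 uint8, red, green, blue); there is no depth.
- robot.calibration(name): a dict with "mtx" (3x3 intrinsics, pixels), "k1" (the pictures are not rectified: a ray, as slopes to the right and down, at radius r is drawn at 1 + k1 r^2 times it, then the intrinsics apply), "R" (3x3) and "t" (3): a world point X has camera coordinates R X + t. Camera axes: x right, y down, z forward; pixel columns grow to the right and rows downward; lengths in m; the calibration is good to about 2 mm. A picture is of the moment at which its call begins. calibration takes no time and is no camera call.
A pose or a line that the arm cannot do raises robot.Unreachable and nothing moves.
- robot.job_done(): hands the job in; it is judged then, once.
Trained networks look in the newest picture that a camera, given by its name, has taken for a name from the list of things; names that differ only in an ending like _2 or _b are one class to them, and where a whole thing is asked for, a point or a joint stands for the part that bears it (a point fixed in the world has none). Each returns a list of dicts, best first, with "conf" (0 to 1); they miss things now and then, are a little off and sometimes report something else, mostly with a low value. They report only what shows in the picture. A call takes as long as a camera call. They do not tell look-alikes from the thing itself.
- robot.spot_in(camera, target): "rect" ([left, top, right, bottom] as shares, 0 to 1, of the picture: columns of its width, rows of its height, round what is visible of it).
- robot.silhouettes(camera, target): "region" (400x640 bool, what is visible of it) and "rect" ([left, top, right, bottom] as shares, 0 to 1, of the picture: columns of its width, rows of its height, round what is visible of it).
The state is a dict: "clock": time; "joints": joint angles; "qd": joint speeds; "joint_torque": joint torques, N m; "tool_pos": TCP position; "eef_rot": TCP orientation; "ft_force": force on the tool from outside, world axes, zero at the start; "ft_torque": the same for the moment, N m; "finger_gap": finger opening in m; "finger_force": force on a finger pad.
Only numpy, scipy, OpenCV 4.12 (cv2) and the standard library are available. Lean on these libraries where they do the work, as an engineer would, in place of code of your own. Each camera call takes 0.05 s, during which the arm holds its last target. There are 200 camera calls.

## Working session

There is one attempt and no reset: what is moved stays moved. The work goes in short steps, each a Python script; the robot and the scene stay as the last script left them, time stands still between calls to the robot, and variables do not carry over. Pictures are saved under pics/ and viewed, at most 10 in all, crops included, and the job is handed in when it is done.

```bash
mkdir -p pics; ls; python3 - <<'E'
from cell import robot
import cv2
for n in("top","side"):
    cv2.imwrite(f"pics/{n}0.png",robot.camera(n)[:,:,::-1])
    c=robot.calibration(n);print(n,c)
    for t in("strip","main_dot","sw1_dot","powerline","extender","charger","nightlight"):
        for d in robot.spot_in(n,t)[:5]:
            r=d["rect"];print(t,round(d["conf"],2),[round(v*s) for v,s in zip(r,(640,400)*2)])
print(robot.state()["clock"])
E
```

```text
pics
top {'mtx': array([[433.92452578,   0.        , 314.498289  ],
       [  0.        , 433.92452578, 205.7498377 ],
       [  0.        ,   0.        ,   1.        ]]), 'k1': -0.045317405546379176, 'R': array([[ 0.02390001, -0.99965608,  0.01079399],
       [-0.98078037, -0.02553739, -0.19343659],
       [ 0.19364572, -0.0059634 , -0.9810534 ]]), 't': array([-0.08344225,  0.56480636,  1.20586646])}
strip 0.56 [250, 190, 375, 246]
main_dot 0.48 [264, 214, 271, 224]
sw1_dot 0.6 [282, 219, 291, 228]
powerline 0.76 [346, 207, 371, 225]
powerline 0.59 [358, 256, 381, 276]
extender 0.8 [281, 194, 301, 212]
charger 0.79 [306, 200, 320, 219]
nightlight 0.72 [399, 204, 422, 220]
nightlight 0.65 [317, 257, 335, 272]
nightlight 0.61 [330, 212, 345, 222]
side {'mtx': array([[436.5586633 ,   0.        , 322.14570028],
       [  0.        , 436.5586633 , 203.32110252],
       [  0.        ,   0.        ,   1.        ]]), 'k1': -0.10970181468352404, 'R': array([[-0.9597621 , -0.28074319, -0.00632201],
       [-0.17347741,  0.61046104, -0.77281492],
       [ 0.22082186, -0.74062175, -0.63459998]]), 't': array([0.54420412, 0.18693727, 0.86685872])}
strip 0.81 [295, 179, 385, 284]
main_dot 0.54 [324, 254, 340, 260]
sw1_dot 0.51 [338, 234, 350, 241]
sw1_dot 0.2 [328, 200, 344, 223]
powerline 0.91 [345, 163, 366, 187]
powerline 0.83 [400, 170, 426, 202]
extender 0.93 [308, 208, 334, 237]
extender 0.52 [359, 202, 373, 204]
charger 0.65 [327, 200, 345, 219]
nightlight 0.77 [391, 213, 416, 232]
nightlight 0.47 [337, 184, 359, 203]
0.8
```

View pics/top0.png

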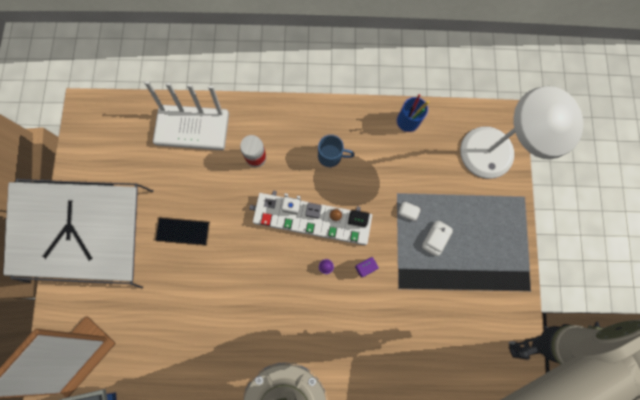

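View pics/side0.png

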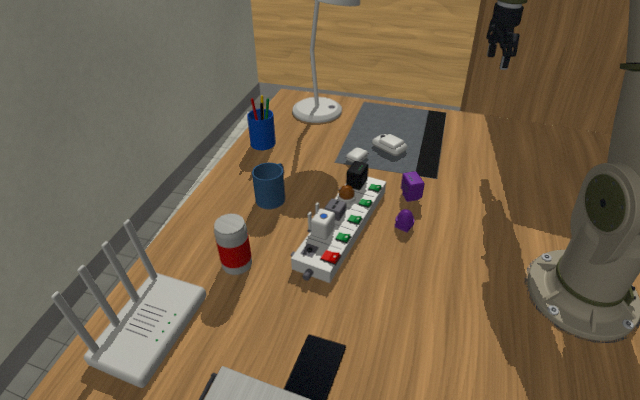

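The top view shows the strip at about (312,218), with the red switch at (266,219) and greens at (288,224) to (354,237). From the red end, the plug-ins are extender, charger, night light and powerline, so the order is main, sw4, sw1. Purple look-alikes stand in front of it at (326,266) and (367,267). Next I'll fit the strip pose from the rocker colour blobs.

```bash
cat > fit.py <<'E'
import numpy as np, cv2
from cell import robot
from scipy.optimize import least_squares
YS=[.133,.068,.002,-.064,-.130]
def proj(c,X):
    p=np.asarray(X)@c["R"].T+c["t"]; return cv2.projectPoints(p.reshape(-1,1,3),np.zeros(3),np.zeros(3),c["mtx"],np.array([c["k1"],0,0,0]))[0].reshape(-1,2)
def world(p,L):
    c,s=np.cos(p[2]),np.sin(p[2]); L=np.atleast_2d(L)
    return np.c_[p[0]+c*L[:,0]-s*L[:,1],p[1]+s*L[:,0]+c*L[:,1],L[:,2]]
def blobs(n,im):
    h=cv2.cvtColor(im,cv2.COLOR_RGB2HSV).astype(int); H,S,V=h[...,0],h[...,1],h[...,2]
    box=np.zeros(H.shape,bool)
    if n=="top": box[185:250,245:380]=1
    else: box[175:285,290:390]=1
    out=[]
    for m in ((H<6)|(H>174),(H>50)&(H<85)):
        m=(m&box&(S>130)&(V>50)).astype(np.uint8)
        k,_,st,ce=cv2.connectedComponentsWithStats(m)
        out+=[(st[i,4],*ce[i]) for i in range(1,k) if st[i,4]>=12]
    return out
E
python3 - <<'E'
from fit import *
ims={n:robot.camera(n) for n in("top","side")}; C={n:robot.calibration(n) for n in ims}
B={n:blobs(n,ims[n]) for n in ims}
for n in B: print(n,np.round(B[n],1).tolist())
L=np.array([[-.029,y,.039] for y in YS])
def res(p):
    r=[]
    for n in ims:
        q=proj(C[n],world(p,L)); b=np.array(B[n])[:,1:]
        # nearest blob to each predicted rocker, keeping red apart
        for i in range(5):
            d=b-q[i]; r+=list(d[np.argmin((d**2).sum(1))])
    return np.array(r)
best=min((least_squares(res,[x,y,a],loss="soft_l1") for x in(.48,.52,.56,.6) for y in(-.08,-.04,0,.04) for a in(-.2,-.1,0,.1)),key=lambda s:s.cost)
print(best.x,best.cost,np.round(best.fun.reshape(2,5,2),1).tolist()); np.save("p.npy",best.x)
D=world(best.x,[[-.040,YS[0],.042]]+[[-.038,y,.041] for y in YS[1:]]); print(D.round(4))
o=[]
for n,(r0,r1,c0,c1) in dict(top=(180,255,245,385),side=(160,290,290,430)).items():
    k=5 if n=="top" else 4
    im=cv2.resize(ims[n][r0:r1,c0:c1,::-1],None,fx=k,fy=k,interpolation=cv2.INTER_CUBIC)
    for u,v in proj(C[n],D): cv2.circle(im,(int((u+.5-c0)*k),int((v+.5-r0)*k)),3,(255,0,255),1)
    cv2.imwrite(f"pics/z_{n}.png",im)
E
```

```text
top [[77.0, 266.0, 218.5], [15.0, 287.8, 221.8], [16.0, 310.1, 226.1], [16.0, 332.1, 230.3], [15.0, 354.0, 234.4]]
side [[163.0, 330.1, 256.6], [50.0, 374.5, 187.2], [57.0, 364.9, 202.4], [65.0, 354.2, 218.9], [75.0, 342.6, 237.0]]
[ 0.53577771 -0.06300792 -0.16084549] 1.8350196488673634 [[[0.5, 0.0], [0.5, -0.7], [0.5, -0.5], [0.4, -0.5], [-0.1, -0.6]], [[0.1, 0.4], [0.1, 0.5], [0.2, 0.5], [0.4, 0.6], [0.4, 0.6]]]
[[ 0.5176  0.0747  0.042 ]
 [ 0.5092  0.0102  0.041 ]
 [ 0.4986 -0.0549  0.041 ]
 [ 0.488  -0.1201  0.041 ]
 [ 0.4774 -0.1852  0.041 ]]
```

View pics/z_top.png

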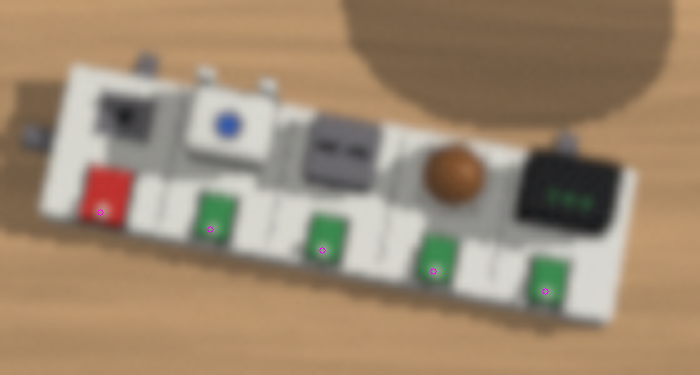

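View pics/z_side.png

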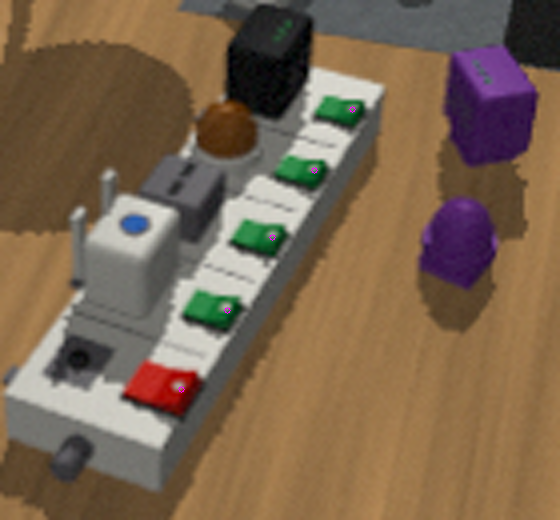

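The crops confirm the plug order, and the projected dots land on the white dots in both views. All rockers are off. Now I'll press main.

```bash
cat >> fit.py <<'E'
def tool(p):
    c,s=np.cos(p[2]),np.sin(p[2]); q0=np.array(robot.state()["joints"])
    a=[np.array([[-k*c,0,0],[0,0,0],[0,0,0]]) for k in(1,)]
    R=[np.array([[k*c,k*s,0],[k*s,-k*c,0],[0,0,-1.]]) for k in(1,-1)]
    ok=[(np.abs(np.array(q)-q0).max(),i) for i,q in enumerate(robot.ik([.5,-.05,.12],r) for r in R) if q is not None]
    print("ik",ok); return R[min(ok)[1]]
def press(p,L,R,depth=.0345):
    x,y,_=world(p,[L])[0]
    st=robot.state()
    if st["tool_pos"][2]>.15 : robot.movep([x,y,.11],R)
    else: robot.line_to([x,y,.10],R,v=.15)
    robot.line_to([x,y,.052],v=.1); robot.dwell(.2)
    f0=robot.state()["ft_force"][2]
    hit=robot.line_to([x,y,depth],v=.015,contact_N=6)
    st=robot.state(); print("hit",hit,np.round(st["tool_pos"],4),"dF",np.round(st["ft_force"][2]-f0,2),"t",round(st["clock"],2))
    robot.line_to([x,y,.10],v=.12)
E
sed -i '/a=\[np.array/d' fit.py
python3 - <<'E'
from fit import *
p=np.load("p.npy"); robot.gripper_to(0.0); R=tool(p); np.save("R.npy",R)
press(p,[-.041,.133,.04],R)
cv2.imwrite("pics/m.png",cv2.resize(robot.camera("side")[160:290,290:430,::-1],None,fx=4,fy=4,interpolation=cv2.INTER_CUBIC))
print(robot.state()["clock"],robot.state()["finger_gap"])
E
```

```text
ik [(np.float64(1.75473857707395), 0), (np.float64(1.3271793791590447), 1)]
hit True [0.516  0.0751 0.0368] dF 7.38 t 6.11
6.8417 -0.0004081079795419832
```

View pics/m.png

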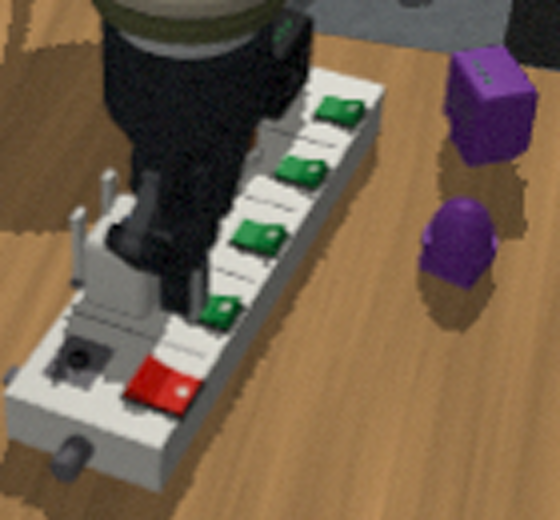

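The red rocker's dot moved from (179,386) to (182,391) and its raised edge is gone. With the tip stopping at 36.8 mm, main is on. Next are sw4 and then sw1.

```bash
python3 - <<'E'
from fit import *
p=np.load("p.npy"); R=np.load("R.npy")
press(p,[-.039,-.130,.04],R)
a=robot.camera("side")
press(p,[-.039,.068,.04],R)
x,y,_=robot.state()["tool_pos"]
robot.line_to([x-.05,y+.03,.2],v=.2); robot.movep([.43,.25,.25],R)
b=robot.camera("side"); t=robot.camera("top")
f=lambda im:cv2.resize(im[160:290,290:430,::-1],None,fx=4,fy=4,interpolation=cv2.INTER_CUBIC)
cv2.imwrite("pics/a.png",f(a)); cv2.imwrite("pics/b.png",f(b)); cv2.imwrite("pics/t.png",cv2.resize(t[180:255,245:385,::-1],None,fx=5,fy=5))
print(robot.state()["clock"])
E
```

```text
hit True [ 0.4752 -0.1849  0.0394] dF 2.1 t 10.37
hit True [0.5069 0.0106 0.0394] dF 2.09 t 14.16
16.5083
```

View pics/b.png

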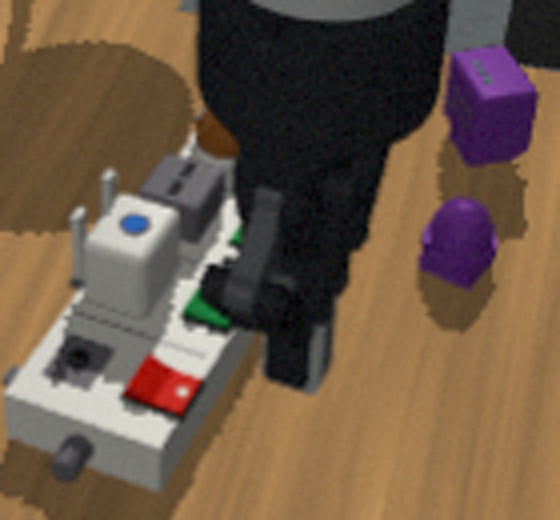

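The arm hides the greens in this view, and both green presses stopped at 39.4 mm, so they may not have gone over fully. I'll move the arm clear and compare before and after.

```bash
python3 - <<'E'
from fit import *
R=np.load("R.npy"); q=list(robot.state()["joints"]); 
print(np.round(q,2))
q[0]-=np.sign(1)*0 
x,y,z=robot.state()["tool_pos"]
for pos in ([.05,.55,.25],[.2,.5,.25],[.3,.4,.25]):
    th=np.arctan2(pos[1],pos[0]); c,s=np.cos(th-.55),np.sin(th-.55); Rz=np.array([[c,-s,0],[s,c,0],[0,0,1]])
    try: robot.movep(pos,Rz@R); break
    except robot.Unreachable: pass
b=robot.camera("side"); t=robot.camera("top"); a=cv2.imread("pics/side0.png")
f=lambda im:cv2.resize(im[175:275,325:395],None,fx=5.5,fy=5.5,interpolation=cv2.INTER_CUBIC)
cv2.imwrite("pics/cmp.png",np.hstack([f(a),f(b[:,:,::-1])]))
cv2.imwrite("pics/b_full.png",b[:,:,::-1])
print(pos,robot.state()["clock"])
E
```

```text
[ 0.41  0.26 -1.17  1.64  0.25  1.4   0.62]
[0.05, 0.55, 0.25] 18.375
```

View pics/cmp.png

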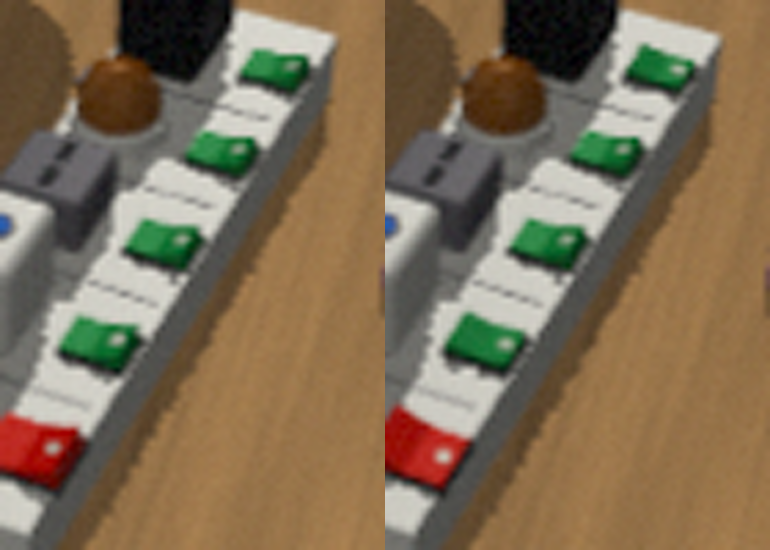

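The dot halves of sw4 and sw1 have dropped in the right half of the picture, while sw2 and sw3 haven't changed. Both stopped early on the snap transient, so I'll reseat them gently in the same order to be sure.

```bash
sed -i 's/contact_N=6/contact_N=N/; s/depth=.0345/depth=.0345,N=6/' fit.py; python3 - <<'E'
from fit import *
p=np.load("p.npy"); R=np.load("R.npy")
robot.movep([.45,.0,.2],R)
press(p,[-.039,-.130,.04],R,.0367,10)
press(p,[-.039,.068,.04],R,.0367,10)
x,y,_=robot.state()["tool_pos"]
robot.line_to([x-.05,y+.03,.2],v=.2)
th=np.arctan2(.55,.05)-.55; c,s=np.cos(th),np.sin(th)
robot.movep([.05,.55,.25],np.array([[c,-s,0],[s,c,0],[0,0,1]])@R)
b=robot.camera("side")[:,:,::-1]; a=cv2.imread("pics/b_full.png")
f=lambda im:cv2.resize(im[160:275,300:395],None,fx=4,fy=4,interpolation=cv2.INTER_CUBIC)
cv2.imwrite("pics/cmp2.png",np.hstack([f(a),f(b)])); print(robot.state()["clock"])
E
```

```text
hit False [ 0.476  -0.185   0.0368] dF 6.91 t 23.74
hit False [0.5077 0.0104 0.0368] dF 7.19 t 27.88
31.6667
```

View pics/cmp2.png

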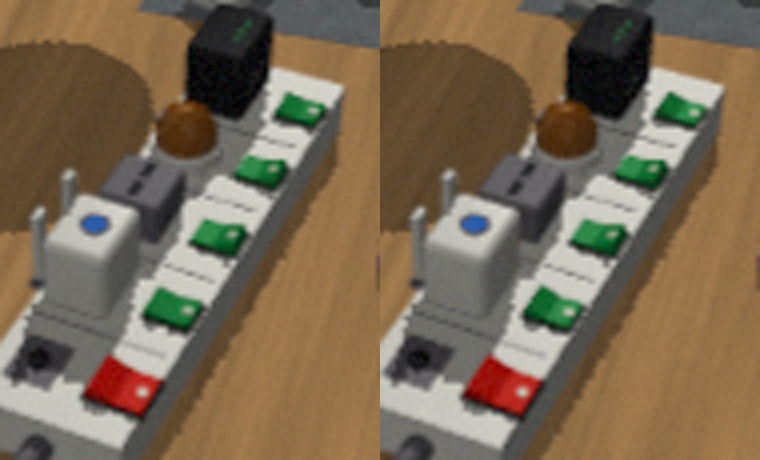

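Main, sw4 and sw1 are now fully over, sw2 and sw3 are still off, and all four plug-ins are seated.

```bash
python3 -c "
from cell import robot
print(robot.job_done())"
```

```text
the job is handed in; nothing more can be done
None
```

I switched on the red main, then green switch 4 (powerline adapter), then green switch 1 (Wi-Fi extender), and handed the job in at about 32 s; no verdict came back. The two green switches may not have gone fully over on the first press, so I pressed both again in the same order. The final picture shows all three on, the charger's and night light's switches off, and all four plug-ins seated.

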